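# Open the racked tea jar whose cap may be threaded either way

### The arm

A 6-joint arm with a two-finger parallel gripper is mounted at the origin on the work surface. World frame = base frame: x ahead of the robot, y to its left, z up, the work surface at z = 0. Lengths are in m, angles in rad, forces in N, time in s.
With the tool pointing down it reaches from about 0.275 to 0.825 m from the base axis. Payload 4.9 kg.
Tool frame: the origin (TCP) lies where the fingers leave the gripper's body, on its centre line; the fingertips stand 73 mm ahead of it and the grasp point (between the pads) lies 54 mm ahead of it; z points along the fingers, y is the line along which they close (so a half turn about z gives the same grasp; the last joint's range is limited). The gripper opens to 85 mm and grips with 20 to 120 N. Pads are 22 mm wide; open, the fingers measure 114 mm over their backs; the gripper's body (76 mm by 85 mm) begins 54 mm behind the grasp point. The pads swing forward as they close: fully open they stand 13 mm farther back than shut.
Start: joints at [1.207, 0.326, -0.193, 1.052, 0, 1.437], TCP at [0.125, 0.536, 0.304] pointing down, gripper open.
Joint ranges: [-2.65, 2.65], [-0.97, 1.79], [-1.3, 1.35], [-1.93, 2.1], [-1.47, 1.37], [-3.14, 3.14]. Speed limits (rad/s): [2.57, 2.57, 3.14, 3.14, 3.14, 3.14].

### API

Orientations are given as a rotation vector (axis times angle).
In Python, from cell import manip, cams, spotter gives the robot as it stands.
- The arm moves only by the tool drive_tool, never from a script. Its argument "rows" is a list of rows, each an object with "linear": the shift along the tool's x, y, z in mm, a list of three; "twist": the turn, a rotation vector about the tool's x, y, z in rad, a list of three; "grip": the opening, from 0 (shut) to 1 (fully open). A call has 1 to 20 rows; each row is the pose to reach, as a shift and turn from the pose commanded when the call began, along the tool's axes at that moment; what a row does not reach only later rows make up. A row lasts 1/10 s, in which the tool goes at most 50 mm and 8.59 degrees, less where a joint would pass 70% of its speed; a pose out of reach is approached as far as the arm can. A call with a gripper value outside its range is refused whole. The fingers move at their own pace and stop on an object; the grip force is fixed at half the most. Time passes only in rows, so rows that repeat a pose let the fingers close. It gives the time, the measured TCP pose, the force, the opening and the grip force at its end, in the units of the state.
- manip.observe(): the state, without advancing time (a new reading comes with each control period).
- cams.read_camera(name): name is "scene" or "top"; returns a dict with "image" (480x640x3 uint8, red, green, blue), "range_z" (480x640 float32, m along the optical axis (not along the pixel's ray), 0 where there is no reading), "fov_y" (degrees; the focal length in pixels is half the picture's height over the tangent of half this angle, whatever the lens; pixels are square), "cx", "cy" (the principal point, pixels), "R" (3x3) and "t" (3): a world point X has camera coordinates R X + t. Camera axes: x right, y down, z forward; pixel columns grow to the right and rows downward; lengths in m; the calibration is good to about 2 mm. A picture is of the moment at which its call begins.
- manip.close_job(): hands the job in; it is judged then, once.
Trained networks look in the newest picture that a camera, given by its name, has taken for a name from the list of things; names that differ only in an ending like _2 or _b are one class to them, and where a whole thing is asked for, a point or a joint stands for the part that bears it (a point fixed in the world has none). Each returns a list of dicts, best first, with "p" (0 to 1); they miss things now and then, are a little off and sometimes report something else, mostly with a low value. They report only what shows in the picture. A call takes as long as a camera call. They do not tell look-alikes from the thing itself.
- spotter.boxes_of(camera, label): "extent" ([centre column, centre row, width, height] in pixels, round what is visible of it).
- spotter.regions_of(camera, label): "pixels" (480x640 bool, what is visible of it) and "extent" ([centre column, centre row, width, height] in pixels, round what is visible of it).
The state is a dict: "clock": time; "joint_pos": joint angles; "qvel": joint speeds; "effort": joint torques, N m; "position": TCP position; "tcp_rot": TCP orientation; "ft_force": force on the tool from outside, world axes, zero at the start; "wrist_torque": the same for the moment, N m; "gripper_width": finger opening in m; "grasp_force": force on a finger pad.
Only numpy, scipy, OpenCV 4.12 (cv2) and the standard library are available. Lean on these libraries where they do the work, as an engineer would, in place of code of your own. Each camera call takes 0.05 s, during which the arm holds its last target. There are 200 camera calls.

### The job

Swing the rack's open keeper bar shut across the neck of its jar until it snaps into the ball catch, and leave it shut. Then twist that jar's cap loose - the jars come from two makers and the cap may undo clockwise or anticlockwise, so feel which way it goes - and lift it straight off, finishing with the gripper still holding the cap level about 5 cm above the jar's mouth. Leave the other jar's cap, the teapot, the saucers, the cup and the other things where they stand.

Things in the scene. Friction and masses are not known exactly. Their poses are not given: they have to be found in the camera images.
- rack: Fixed wooden tea rack, 101 mm deep (x), 213 wide (y), 153 high. Origin on the table under the middle; x axis front to back (front, -x, faces roughly the robot), y to its left, z up. Two bays, centred at y = +53 and -53 mm, each hold a capped square glass jar. The bay at -53 has its own bar, already shut for good; the bay at +53 has the open keeper bar and the jar to be opened.
- jar_mouth (a point): Fixed on the rack, axes as the rack's: centre of the mouth of the jar to be opened, 179 mm up. The loose jar, 80 x 80 mm, neck 37 mm across, shoulder 140 mm up, stands on the bay floor 52 mm up; the bay's sides keep it from turning. The shut bar in front and a rail behind the neck lie 2 mm above the shoulder, at 142 to 153 mm, below the cap, so the jar cannot rise.
- keeper (a joint): Angle of the open keeper bar, rad: 0 = shut, across the front of the jar's neck; grows to 1.75; starts at 0.9 to 1.5. At angle q the bar points from its hinge along (-sin q, -cos q) in the rack's x, y. Turns easily; over the last 0.2 rad its tip must be pushed past a sprung ball in the rack's middle post (about 7 N at the knob), which then snaps out in front of the tip and keeps it at 0.
- keeper_hinge (a point): Point on the keeper's upright hinge axis, at (-29, +100.5, 147) mm in the rack's frame. The steel bar is 12 mm wide, 10 mm high, its middle 147 mm up, and reaches 88 mm from this axis. Shut, its rear face is 4 mm from the jar's neck; the middle post beyond its tip stands 11 mm farther forward than its front face. A half-open drawer in front below is lower than 42 mm.
- keeper_knob (a point): Centre of the end face of the keeper's knob: round, wood, 14 mm across, 11 mm long, level, square to the bar on its outer face (the side to push to shut it), on a 7 mm stem. It is 48 mm along the bar from the hinge axis; the end face is 24 mm from the bar's middle line. Its frame turns with the bar: -x points out of the knob's end, -y along the bar from hinge to tip.
- cap: Aluminium twist cap of the jar to be opened, 56 mm across, 26 mm high, 60 g. Origin: centre of its open underside, 157 mm up when seated; z up. Held by three lugs. One way it hits a hard stop within about 10 degrees; the other way it turns easily and lifts off at 50 to 75 degrees (next stop at about 80). Which way differs by start and does not show. Its x lies along the rack's x at the start.
- other_cap: The same cap on the other jar, in the bay with the bar already shut, 106 mm beside the cap to be opened; leave it.
- teapot: White teapot with cobalt pattern, body 144 mm across, 131 mm high, spout along its +x and handle along -x (about 115 mm out); stands on a round grey trivet 150 mm across. Origin under its middle. Leave it.
- saucers: Stack of steel saucers, 136 mm across, 34 mm high, origin under its middle. Leave it.
- cup: White cup without handle, 72 mm across, 58 mm high, beside the rack's right (-y) end. Origin under its middle. Leave it.
- tin: Square grey tea tin, 77 mm wide, 109 mm high, origin under its middle. Leave it.
- sugar_bowl: White lidded sugar bowl, 94 mm across, 80 mm high, origin under its middle. Leave it.
- spoon: Steel teaspoon lying on the table in front of the rack, 140 mm long. Leave it.
Things that resemble listed ones, but are neither listed nor needed, are in the scene too. What is shaped like the cap but orange or pink is not meant.

How it is judged:
On the way, in this order (a step that is already met when the one before it is completed fails the run):
1. the keeper bar is shut in its catch (within 0.04 rad) and let go, the cap still on its jar (value of joint keeper below 0.04 rad and contact force between rack and the fingers below 0.5 N and z of cap in the frame of jar_mouth below -0.017 m), for 0.3 s.
2. the cap has been twisted at least 35 degrees, still on its jar, the keeper shut (angle between the x axis of cap and the x axis of rack, either way round above 0.61 rad and z of cap in the frame of jar_mouth below -0.01 m and value of joint keeper below 0.04 rad), for 0.1 s.
3. the cap is lifted clear of the jar's mouth in the fingers (z of cap in the frame of jar_mouth above 0.005 m and contact force between cap and the fingers above 1 N and value of joint keeper below 0.04 rad), for 0.2 s.
At the end, for the whole second after the job is handed in: The keeper bar is shut within 0.04 rad; the cap is held still by the fingers alone, its underside 25 to 100 mm above the jar's mouth and within 40 mm of it sideways, level within 15 degrees (value of joint keeper below 0.04 rad and z of cap in the frame of jar_mouth between 0.025 and 0.1 m and horizontal distance between cap and jar_mouth below 0.04 m and angle between cap's own z axis and vertical below 0.26 rad and contact force between cap and the fingers above 1 N and contact force between cap and rack below 0.1 N and linear speed of cap below 0.03 m/s); the arm keeps its last pose, push and grip.
It fails at once if the other jar's cap is moved more than 15 mm (distance of other_cap from where it was at the start of the episode above 0.015 m).
It fails at once if a bystander is moved more than 25 mm (distance of any of teapot, saucers, cup, tin, sugar_bowl, spoon from where it was at the start of the episode above 0.025 m).
It also fails if it takes over 54 s, if anything falls off the work surface, if the arm or the gripper's body presses on something with over 40 N, if the wrist force passes 120 N, or if a joint passes its speed limit or range.

## Working session

There is one attempt and no reset: what is moved stays moved. The work goes in short steps, Python scripts to look and compute and a tool call to move; the robot and the scene stay as the last step left them, time stands still between calls to the robot, and variables do not carry over. Pictures are saved under pics/ and viewed, at most 10 in all, crops included, and the job is handed in when it is done.

Besides the shell and the picture viewer there is one more tool, called after "Call:" as name([rows], argument=value, ...), one row to a line, values as JSON. drive_tool: Moves the arm, as the interface text tells. Its arguments: {"type":"object","properties":{"rows":{"type":"array","items":{"type":"object","properties":{"linear":{"type":"array","items":{"type":"number"}},"twist":{"type":"array","items":{"type":"number"}},"grip":{"type":"number"}}}}},"required":["rows"]}

```bash
ls; mkdir -p pics; cat > h.py <<'E'
import numpy as np, cv2
from cell import manip, cams, spotter
from scipy.spatial.transform import Rotation as Ro
def cloud(d):
    h,w=d["range_z"].shape; f=h/2/np.tan(np.radians(d["fov_y"])/2)
    u,v=np.meshgrid(np.arange(w),np.arange(h)); z=d["range_z"]
    P=np.stack([(u-d["cx"])/f*z,(v-d["cy"])/f*z,z],-1)
    W=(P-d["t"])@d["R"]; W[z==0]=np.nan
    return W
def save(n,im): cv2.imwrite("pics/"+n,im[...,::-1])
E
python3 - <<'E'
from h import *
s=manip.observe(); print(s)
for c in ["scene","top"]:
    d=cams.read_camera(c); save(c+"0.png",d["image"]); W=cloud(d); np.savez(c+"0.npz",W=W,im=d["image"])
    print(c,"campos",-d["R"].T@d["t"],d["fov_y"])
    for l in ["rack","keeper","keeper_knob","cap","other_cap","cup","saucers","teapot","tin"]:
        for r in spotter.regions_of(c,l)[:4]:
            m=r["pixels"]; q=W[m]; print(l,round(r["p"],2),np.round(r["extent"]),np.round(np.nanmedian(q,0),3),np.round(np.nanpercentile(q[:,2],97),3))
E
```

```text
pics
{'clock': 0.0, 'joint_pos': array([ 1.20678627e+00,  3.26937724e-01, -1.93612626e-01,  1.05196415e+00,
        3.78884247e-05,  1.43661066e+00]), 'qvel': array([ 1.35184380e-03, -1.42905454e-05, -1.15771350e-04,  1.09130498e-03,
        1.08025916e-03,  1.41935116e-04]), 'effort': array([-2.23336967e-03, -4.43398762e+01,  2.62440097e+01,  1.53527671e-02,
       -4.59699586e-04, -3.39654939e-06]), 'position': array([0.12510187, 0.5351137 , 0.30309415]), 'tcp_rot': array([-3.60160472e-01, -3.12041506e+00,  2.60053883e-03]), 'ft_force': array([-0.61188965,  0.14813335, -0.40928157]), 'wrist_torque': array([-0.01094349,  0.01412455,  0.01211051]), 'grasp_force': 0.0, 'gripper_width': 0.08559570665796368}
scene campos [ 1.0195936  -0.46820172  0.93408486] 54.973163457980476
rack 0.62 [348. 244. 111. 115.] [0.681 0.022 0.095] 0.157
rack 0.28 [358. 193.  32.  15.] [0.586 0.148 0.153] 0.156
keeper 0.76 [359. 194.  32.  15.] [0.587 0.148 0.153] 0.156
keeper 0.38 [278. 304.  32.  42.] [ 0.613 -0.141  0.033] 0.061
keeper_knob 0.66 [359. 193.  29.  11.] [0.587 0.149 0.153] 0.156
cap 0.77 [3
[... 779 characters left out ...]
 [250. 224.  17.  36.] [0.595 0.151 0.151] 0.158
cap 0.78 [227. 254.  26.  24.] [0.541 0.227 0.025] 0.032
cap 0.7 [270. 274.  25.  24.] [0.49  0.118 0.026] 0.032
cap 0.68 [233. 153.  22.  28.] [0.808 0.213 0.025] 0.032
cap 0.62 [270. 194.  30.  26.] [0.657 0.106 0.183] 0.188
other_cap 0.67 [315. 204.  24.  28.] [0.634 0.002 0.182] 0.188
cup 0.73 [375. 214.  29.  25.] [ 0.627 -0.151  0.013] 0.062
cup 0.53 [314. 203.  25.  31.] [0.634 0.003 0.182] 0.188
saucers 0.61 [155. 253.  58.  51.] [0.55  0.402 0.031] 0.038
saucers 0.46 [353. 296.  56.  23.] [ 0.415 -0.059  0.012] 0.022
teapot 0.82 [506. 237.  57.  96.] [ 0.55  -0.465  0.093] 0.119
tin 0.57 [184. 193.  43.  46.] [0.688 0.314 0.099] 0.106
```

```bash
python3 - <<'E'
from h import *
D=np.load("top0.npz"); W=D["W"]; im=D["im"]
S=np.load("scene0.npz")["im"]
a=cv2.resize(im[130:330,190:400],None,fx=2.8,fy=2.8,interpolation=2)[:, :400*2]
save("crop_top.png",a)
save("crop_scene.png",cv2.resize(S[150:310,240:460],None,fx=3.5,fy=3.5,interpolation=2))
for c in["top","scene"]:
    W=np.load(c+"0.npz")["W"]
    for n,ctr in [("cap",(.657,.104)),("other",(.634,.003))]:
        m=(np.hypot(W[...,0]-ctr[0],W[...,1]-ctr[1])<.045)&(W[...,2]>.175)&(W[...,2]<.195)
        P=W[m][:,:2].astype(np.float32); (cx,cy),r=cv2.minEnclosingCircle(P); print(c,n,m.sum(),np.round([cx,cy,r],4),P.mean(0),np.median(W[m][:,2]))
    m=(np.hypot(W[...,0]-.60,W[...,1]-.15)<.07)&(W[...,2]>.143)&(W[...,2]<.162)
    v,u=np.nonzero(m)
    for p,uu,vv in zip(W[m],u,v):
        if p[0]<.625: print(uu,vv,np.round(p,3),end=';')
    print()
E
```

```text
top cap 476 [0.6575 0.1051 0.0295] [0.6571477  0.10526756] 0.1828371616338248
top other 477 [0.6358 0.0017 0.0296] [0.6358466  0.00179878] 0.18264506436840314
246 211 [0.624 0.161 0.149];247 211 [0.624 0.159 0.148];248 211 [0.624 0.157 0.146];249 211 [0.623 0.153 0.153];250 211 [0.623 0.151 0.155];251 211 [0.622 0.148 0.156];270 211 [0.624 0.105 0.143];247 212 [0.621 0.158 0.15 ];248 212 [0.621 0.156 0.151];249 212 [0.621 0.154 0.151];250 212 [0.621 0.151 0.15 ];251 212 [0.622 0.15  0.146];277 212 [0.62  0.088 0.146];247 213 [0.619 0.158 0.152];248 213 [0.618 0.156 0.153];249 213 [0.618 0.154 0.152];250 213 [0.618 0.151 0.153];251 213 [0.618 0.149 0.151];276 213 [0.618 0.091 0.147];278 213 [0.618 0.086 0.144];247 214 [0.616 0.158 0.151];248 214 [0.617 0.156 0.147];249 214 [0.617 0.154 0.147];250 214 [0.615 0.151 0.154];251 214 [0.616 0.149 0.154];252 214 [0.617 0.147 0.145];277 214 [0.616 0.089 0.145];247 215 [0.614 0.158 0.151];248 215 [0.613 0.156 0.154];249 215 [0.614 0.154 0.153];250 215 [0.614 0.151 0.151];251 215 [0.613 0.149 0.153];252 215 [0.613 0.147 0.153];248 216 [0.61  0.
[... 10256 characters left out ...]
367 195 [0.615 0.155 0.152];368 195 [0.618 0.155 0.153];369 195 [0.619 0.158 0.153];370 195 [0.621 0.16  0.152];371 195 [0.624 0.158 0.156];372 195 [0.625 0.161 0.154];359 196 [0.601 0.145 0.146];360 196 [0.604 0.144 0.149];361 196 [0.604 0.147 0.146];362 196 [0.607 0.148 0.148];363 196 [0.61  0.146 0.152];364 196 [0.613 0.146 0.154];365 196 [0.614 0.149 0.152];366 196 [0.617 0.149 0.154];367 196 [0.618 0.151 0.154];368 196 [0.621 0.152 0.155];369 196 [0.623 0.152 0.157];370 196 [0.623 0.156 0.153];361 197 [0.605 0.146 0.145];362 197 [0.607 0.148 0.145];363 197 [0.609 0.148 0.146];364 197 [0.611 0.15  0.146];354 212 [0.623 0.1   0.144];350 214 [0.62  0.089 0.144];349 215 [0.62  0.086 0.143];
```

View pics/crop_top.png

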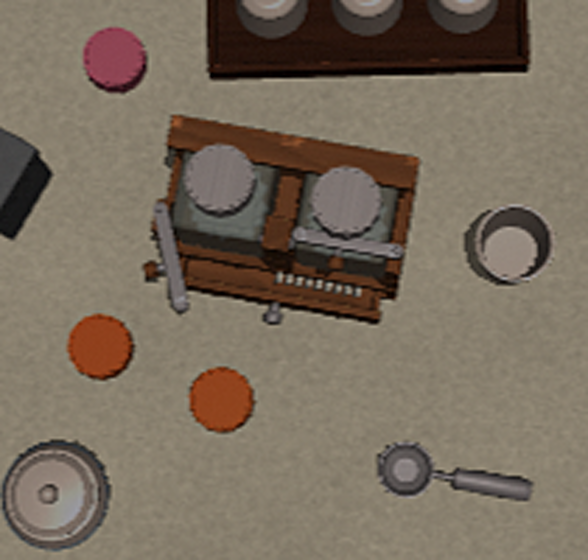

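View pics/crop_scene.png

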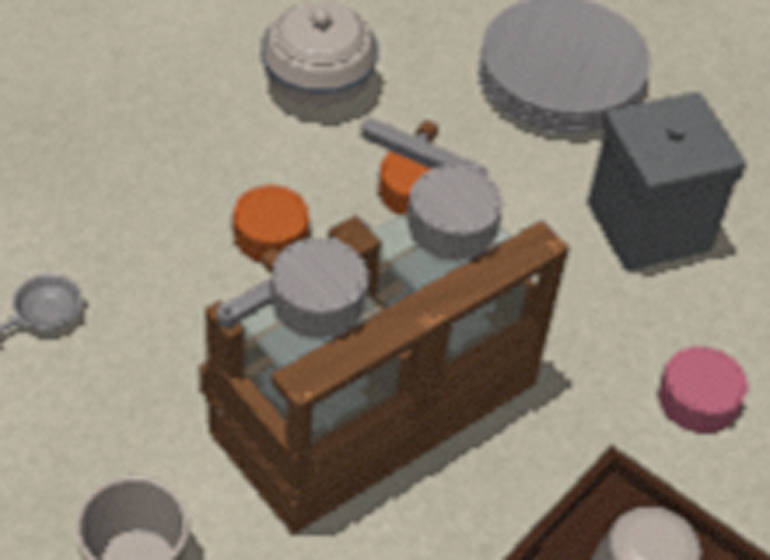

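The top view shows the silver caps at (270,194), over the rack bay with the open bar, and at (315,204), behind the shut bar. The open keeper runs from (246,205) to (254,240), with its knob at (243,226). Orange caps at (227,254) and (270,274) and a pink one at (233,153) are decoys. The cap at (270,194) is the right one: it is silver, its top is 183 mm up, it sits in the +y bay, and the crops confirm it.

```bash
cat >> h.py <<'E'
YAW=-0.207; CAP=np.array([.658,.1052]); X=np.array([np.cos(YAW),np.sin(YAW)]); Y=np.array([-X[1],X[0]])
def rack(x,y): return CAP+x*X+(y-.053)*Y
HINGE=rack(-.029,.1005)
def ori(yaw): # tool down; yaw=0: tool -x along rack x, y along rack y
    a=YAW+yaw; x=np.array([-np.cos(a),-np.sin(a),0]); z=np.array([0,0,-1.]); return np.c_[x,np.cross(z,x),z]
def push(q,gap): # TCP for pushing the knob, gap between finger side (11 mm) and knob face
    b=-np.sin(q)*X-np.cos(q)*Y; o=-np.cos(q)*X+np.sin(q)*Y
    return np.r_[HINGE+.048*b+(.024+.011+gap)*o,.212]
def rel(p,R):
    s=manip.observe(); R0=Ro.from_rotvec(s["tcp_rot"]).as_matrix()
    return np.round(R0.T@(np.array(p)-s["position"])*1000,1).tolist(),np.round(Ro.from_matrix(R0.T@R).as_rotvec(),3).tolist()
E
python3 - <<'E'
from h import *
p=push(1.167,.02);print(p,HINGE)
print("above",rel(p+[0,0,.09],ori(-1.167)),"down",rel(p,ori(-1.167)))
E
```

```text
[0.58155395 0.20219921 0.212     ] [0.63938153 0.15764619]
above ([-520.2, -220.6, 1.9], [-0.0, -0.0, 1.144]) down ([-520.2, -220.6, 91.9], [-0.0, -0.0, 1.144])
```

Call:
drive_tool([
  {"linear": [-130,-55,0],"twist": [0,0,0.29],"grip": 0},
  {"linear": [-260,-110,1],"twist": [0,0,0.57],"grip": 0},
  {"linear": [-520,-220,2],"twist": [0,0,1.144],"grip": 0},
  {"linear": [-520,-220,2],"twist": [0,0,1.144],"grip": 0},
  {"linear": [-520,-220,2],"twist": [0,0,1.144],"grip": 0},
  {"linear": [-520,-220,2],"twist": [0,0,1.144],"grip": 0},
  {"linear": [-520,-220,2],"twist": [0,0,1.144],"grip": 0},
  {"linear": [-520,-220,2],"twist": [0,0,1.144],"grip": 0},
  {"linear": [-520,-220,2],"twist": [0,0,1.144],"grip": 0},
  {"linear": [-520,-220,2],"twist": [0,0,1.144],"grip": 0},
  {"linear": [-520,-220,2],"twist": [0,0,1.144],"grip": 0},
  {"linear": [-520,-220,2],"twist": [0,0,1.144],"grip": 0},
  {"linear": [-520,-220,2],"twist": [0,0,1.144],"grip": 0},
  {"linear": [-520,-220,2],"twist": [0,0,1.144],"grip": 0},
  {"linear": [-520,-220,2],"twist": [0,0,1.144],"grip": 0},
  {"linear": [-520,-220,2],"twist": [0,0,1.144],"grip": 0},
  {"linear": [-520,-220,2],"twist": [0,0,1.144],"grip": 0},
])

```text
clock: 2.7
position: [0.5807, 0.2039, 0.3022]
tcp_rot: [1.99, 2.431, 0.0]
ft_force: [-0.4, 0.0, -0.9]
gripper_width: -0.0001
grasp_force: 0.0
```

Call:
drive_tool([
  {"linear": [0,0,30],"grip": 0},
  {"linear": [0,0,60],"grip": 0},
  {"linear": [0,0,90],"grip": 0},
  {"linear": [0,0,90],"grip": 0},
  {"linear": [0,0,90],"grip": 0},
])

```text
invalid input at $.rows[0]: expected keys linear, twist, grip
```

```bash
python3 - <<'E'
from h import *
s=manip.observe(); print(s["position"],s["tcp_rot"],s["joint_pos"],s["ft_force"])
for q in np.arange(1.15,-.06,-.1): print(round(q,2),rel(push(q,-.001),ori(-q)))
d=cams.read_camera("scene"); save("s1.png",cv2.resize(d["image"][100:310,240:460],None,fx=2.8,fy=2.8,interpolation=2))
E
```

```text
[0.58070072 0.20391084 0.30223636] [1.99001605e+00 2.43082862e+00 3.77294443e-04] [ 2.17791698e-01  4.49404761e-01 -1.13720750e-02  1.10978030e+00
  8.44946991e-05  1.58982046e+00] [-0.37866663  0.01345918 -0.93815876]
1.15 ([-23.7, -0.1, 90.2], [0.0, -0.0, -0.015])
1.05 ([-28.7, -3.2, 90.2], [0.0, -0.0, -0.115])
0.95 ([-34.0, -5.8, 90.2], [0.0, -0.0, -0.215])
0.85 ([-39.5, -7.8, 90.2], [0.0, -0.0, -0.315])
0.75 ([-45.2, -9.3, 90.2], [0.0, -0.0, -0.415])
0.65 ([-51.0, -10.2, 90.2], [0.0, -0.0, -0.515])
0.55 ([-56.9, -10.5, 90.2], [0.0, -0.0, -0.615])
0.45 ([-62.7, -10.2, 90.2], [0.0, -0.0, -0.715])
0.35 ([-68.6, -9.3, 90.2], [0.0, 0.0, -0.815])
0.25 ([-74.3, -7.8, 90.2], [0.0, 0.0, -0.915])
0.15 ([-79.8, -5.8, 90.2], [0.0, 0.0, -1.015])
0.05 ([-85.1, -3.3, 90.2], [0.0, 0.0, -1.115])
-0.05 ([-90.1, -0.2, 90.2], [0.0, 0.0, -1.215])
```

View pics/s1.png

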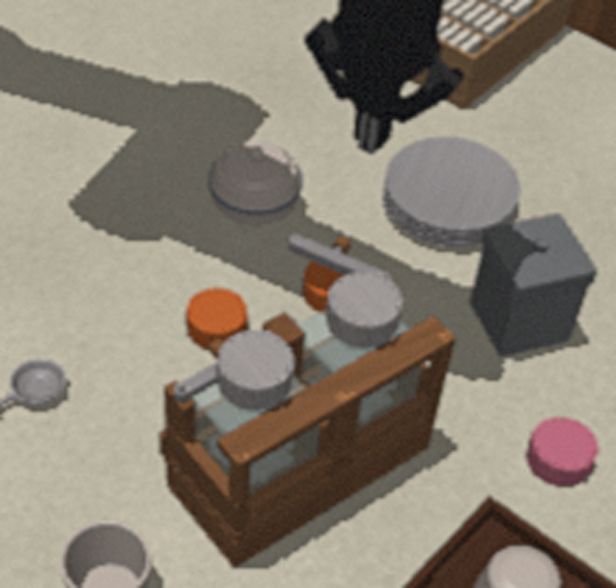

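Call:
drive_tool([
  {"linear": [0,0,30],"twist": [0,0,0],"grip": 0},
  {"linear": [0,0,60],"twist": [0,0,0],"grip": 0},
  {"linear": [0,0,90],"twist": [0,0,0],"grip": 0},
  {"linear": [0,0,90],"twist": [0,0,0],"grip": 0},
  {"linear": [-15,0,90],"twist": [0,0,0],"grip": 0},
  {"linear": [-24,0,90],"twist": [0,0,-0.015],"grip": 0},
  {"linear": [-29,-3,90],"twist": [0,0,-0.115],"grip": 0},
  {"linear": [-34,-6,90],"twist": [0,0,-0.215],"grip": 0},
  {"linear": [-39.5,-8,90],"twist": [0,0,-0.315],"grip": 0},
  {"linear": [-45,-9,90],"twist": [0,0,-0.415],"grip": 0},
  {"linear": [-51,-10,90],"twist": [0,0,-0.515],"grip": 0},
  {"linear": [-57,-10.5,90],"twist": [0,0,-0.615],"grip": 0},
  {"linear": [-63,-10,90],"twist": [0,0,-0.715],"grip": 0},
  {"linear": [-68.5,-9,90],"twist": [0,0,-0.815],"grip": 0},
  {"linear": [-74,-8,90],"twist": [0,0,-0.915],"grip": 0},
])

```text
clock: 4.25
position: [0.5892, 0.128, 0.2141]
tcp_rot: [0.708, 3.058, 0.003]
ft_force: [-4.1, 7.0, 1.8]
gripper_width: 0.0
grasp_force: 3.9
```

```bash
python3 - <<'E'
from h import *
for g in(0,.02):
  for q in (.2,.1,0,-.05): print(g,round(q,2),rel(push(q,-.001+g),ori(-q)))
d=cams.read_camera("top"); save("t2.png",cv2.resize(d["image"][150:270,210:350],None,fx=4,fy=4,interpolation=2))
E
```

```text
0 0.2 ([-0.4, -0.9, 2.1], [0.003, 0.002, -0.048])
0 0.1 ([-5.5, -3.8, 2.1], [0.003, 0.002, -0.148])
0 0 ([-10.9, -6.2, 2.1], [0.002, 0.002, -0.248])
0 -0.05 ([-13.7, -7.2, 2.1], [0.002, 0.002, -0.298])
0.02 0.2 ([19.6, -1.9, 2.1], [0.003, 0.002, -0.048])
0.02 0.1 ([14.3, -6.8, 2.1], [0.003, 0.002, -0.148])
0.02 0 ([8.5, -11.1, 2.1], [0.002, 0.002, -0.248])
0.02 -0.05 ([5.5, -13.1, 2.1], [0.002, 0.002, -0.298])
```

View pics/t2.png

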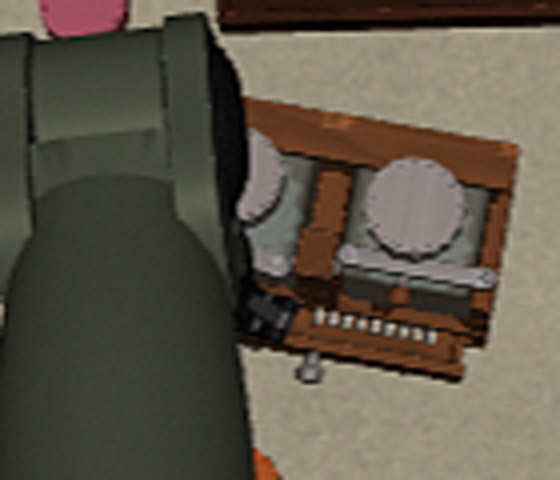

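The bar's tip at (275,262) is near the middle post, and the knob pushes back with about 8 N, so the ball is being met. I'll push on.

Call:
drive_tool([
  {"linear": [-3,-2,1],"twist": [0,0,-0.1],"grip": 0},
  {"linear": [-6,-4,1],"twist": [0,0,-0.15],"grip": 0},
  {"linear": [-9,-5,1],"twist": [0,0,-0.2],"grip": 0},
  {"linear": [-11,-6,1],"twist": [0,0,-0.248],"grip": 0},
  {"linear": [-12,-6,1],"twist": [0,0,-0.248],"grip": 0},
  {"linear": [-12,-6,1],"twist": [0,0,-0.248],"grip": 0},
])

```text
clock: 4.9
position: [0.5957, 0.118, 0.2124]
tcp_rot: [-0.334, -3.123, -0.002]
ft_force: [-5.5, 1.0, 5.4]
gripper_width: -0.0001
grasp_force: 2.7
```

Call:
drive_tool([
  {"linear": [-2,0,0],"twist": [0,0,0],"grip": 0},
  {"linear": [-4,0,0],"twist": [0,0,0],"grip": 0},
  {"linear": [-5,0,0],"twist": [0,0,0],"grip": 0},
  {"linear": [-5,0,0],"twist": [0,0,0],"grip": 0},
])

```text
clock: 5.3
position: [0.5966, 0.1177, 0.2122]
tcp_rot: [-0.331, -3.115, -0.002]
ft_force: [-17.5, 3.2, 13.2]
gripper_width: 0.0002
grasp_force: 9.0
```

```bash
python3 - <<'E'
from h import *
s=manip.observe(); print(s["position"],s["ft_force"])
p=rack(-.064,.053); print((s["position"][:2]-CAP)@X,(s["position"][:2]-CAP)@Y)
E
```

```text
[0.5965762  0.11774493 0.21216821] [-17.48211552   3.19189271  13.15783713]
-0.0626908170329617 -0.0003470024055877481
```

Call:
drive_tool([
  {"linear": [20,0,0],"twist": [0,0,0],"grip": 0},
  {"linear": [40,0,0],"twist": [0,0,0],"grip": 0},
  {"linear": [40,0,-45],"twist": [0,0,0],"grip": 0.5},
  {"linear": [40,0,-90],"twist": [0,0,0],"grip": 1},
  {"linear": [0,0,-100],"twist": [0,0,0],"grip": 1},
  {"linear": [-10,0,-100],"twist": [0,0,0],"grip": 1},
  {"linear": [-10,0,-100],"twist": [0,0,0],"grip": 1},
])

```text
clock: 6.0
position: [0.6126, 0.1139, 0.3118]
tcp_rot: [0.335, 3.121, -0.0]
ft_force: [-0.6, -0.2, 0.2]
gripper_width: 0.0722
grasp_force: 0.0
```

```bash
python3 - <<'E'
from h import *
s=manip.observe(); print(s["position"],s["ft_force"],s["gripper_width"])
d=cams.read_camera("scene"); W=cloud(d); save("s3.png",cv2.resize(d["image"][150:310,240:460],None,fx=3.5,fy=3.5,interpolation=2))
d2=cams.read_camera("top"); W2=cloud(d2)
for w in(W,W2):
  P=w[(w[...,2]>.144)&(w[...,2]<.158)]
  r=np.c_[(P[:,:2]-CAP)@X,(P[:,:2]-CAP)@Y+.053]
  for y in(.02,.03,.04,.05,.06,.07,.08,.09):
    m=(abs(r[:,1]-y)<.005)&(r[:,0]<-.015)&(r[:,0]>-.075); print(y,m.sum(),np.round(np.median(r[m,0]),4) if m.any() else "")
for z in(.3,.229): print(rel(np.r_[CAP,z],ori(0)))
E
```

```text
[0.61258193 0.11386257 0.31175299] [-0.61410744 -0.24823665  0.17518826] 0.07215272604669981
0.02 26 -0.0279
0.03 29 -0.0265
0.04 16 -0.0318
0.05 23 -0.0463
0.06 5 -0.0493
0.07 0 
0.08 0 
0.09 0 
0.02 0 
0.03 1 -0.0381
0.04 2 -0.0331
0.05 0 
0.06 0 
0.07 0 
0.08 0 
0.09 0 
([-48.8, 1.0, 10.1], [-0.001, -0.002, -0.005])
([-48.9, 1.0, 81.1], [-0.001, -0.002, -0.005])
```

View pics/s3.png

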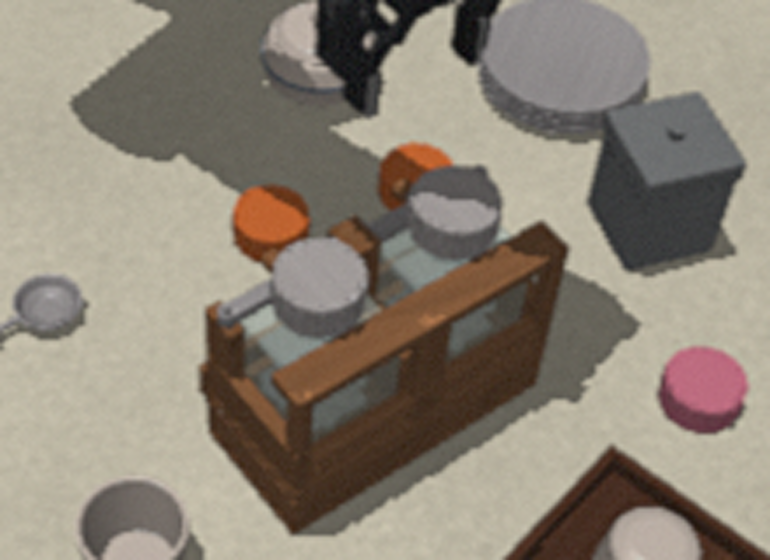

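The bar lies parallel to the shut one, about 28 mm in front of the jar's axis (29 mm nominal), with its tip behind the ball post at (355,235), so it is shut. Next I go to the cap.

Call:
drive_tool([
  {"linear": [-25,0,0],"twist": [0,0,0],"grip": 1},
  {"linear": [-49,1,10],"twist": [0,0,0],"grip": 1},
  {"linear": [-49,1,10],"twist": [0,0,0],"grip": 1},
  {"linear": [-49,1,35],"twist": [0,0,0],"grip": 1},
  {"linear": [-49,1,60],"twist": [0,0,0],"grip": 1},
  {"linear": [-49,1,81],"twist": [0,0,0],"grip": 1},
  {"linear": [-49,1,81],"twist": [0,0,0],"grip": 1},
  {"linear": [-49,1,81],"twist": [0,0,0],"grip": 1},
])

```text
clock: 6.9
position: [0.6579, 0.1059, 0.2298]
tcp_rot: [-0.33, -3.122, 0.001]
ft_force: [0.2, -0.0, 0.9]
gripper_width: 0.0856
grasp_force: 0.0
```

Call:
drive_tool([
  {"linear": [0,0,0],"twist": [0,0,0],"grip": 0},
  {"linear": [0,0,0],"twist": [0,0,0],"grip": 0},
  {"linear": [0,0,0],"twist": [0,0,0],"grip": 0},
  {"linear": [0,0,0],"twist": [0,0,0],"grip": 0},
  {"linear": [0,0,0],"twist": [0,0,0],"grip": 0},
  {"linear": [0,0,0],"twist": [0,0,0],"grip": 0},
  {"linear": [0,0,0],"twist": [0,0,0],"grip": 0},
  {"linear": [0,0,0],"twist": [0,0,0],"grip": 0},
])

```text
clock: 7.7
position: [0.6599, 0.1062, 0.2318]
tcp_rot: [0.33, 3.121, 0.002]
ft_force: [-1.0, 1.8, 6.7]
gripper_width: 0.0544
grasp_force: 63.8
```

```bash
python3 - <<'E'
from h import *
s=manip.observe(); print(s); print(rel(np.r_[CAP,.229],ori(0)))
E
```

```text
{'clock': 7.7, 'joint_pos': array([4.88756147e-02, 5.92698344e-01, 4.34219821e-02, 1.01831586e+00,
       9.19866144e-04, 2.59324538e-01]), 'qvel': array([-6.61649407e-05,  9.31037376e-05, -1.32708867e-03,  1.20648499e-03,
        7.76327499e-05, -7.44192633e-04]), 'effort': array([-1.35293305e+00, -5.34026098e+01,  2.38680321e+01, -1.90423192e-01,
       -5.26717063e-01, -9.54757445e-03]), 'position': array([0.65985484, 0.10617726, 0.23179117]), 'tcp_rot': array([3.29642615e-01, 3.12120781e+00, 2.19820025e-03]), 'ft_force': array([-0.98579897,  1.77492597,  6.74372496]), 'wrist_torque': array([ 0.39272011,  0.08471883, -0.00306021]), 'grasp_force': 63.82108749356121, 'gripper_width': 0.054421429761152995}
([1.6, -1.3, 2.8], [0.002, 0.003, -0.003])
```

Call:
drive_tool([
  {"linear": [0,0,-1],"twist": [0,0,0.07],"grip": 0},
  {"linear": [0,0,-1],"twist": [0,0,0.14],"grip": 0},
  {"linear": [0,0,-1],"twist": [0,0,0.2],"grip": 0},
  {"linear": [0,0,-1],"twist": [0,0,0.26],"grip": 0},
  {"linear": [0,0,-1],"twist": [0,0,0.26],"grip": 0},
])

```text
clock: 8.2
position: [0.6594, 0.1059, 0.2318]
tcp_rot: [0.732, 3.054, 0.001]
ft_force: [-0.4, 1.2, 4.5]
gripper_width: 0.055
grasp_force: 63.5
```

```bash
python3 - <<'E'
from h import *
s=manip.observe(); print(s["joint_pos"],s["wrist_torque"],s["effort"],s["ft_force"],rel(np.r_[CAP,.229],ori(0)))
E
```

```text
[4.86460184e-02 5.92886581e-01 4.38019389e-02 1.02024553e+00
 3.37387168e-04 5.19269011e-01] [ 0.2561154   0.11695111 -0.02093764] [ -0.88207589 -54.90753293  24.6647948   -0.12376446  -0.36747837
   0.21133677] [-0.40850998  1.19740843  4.54496216] ([0.9, -1.2, 2.8], [0.001, 0.001, -0.264])
```

The cap turned 15° with almost no torque, so this is the free direction. I'll keep turning.

Call:
drive_tool([
  {"linear": [0,0,0],"twist": [0,0,0.1],"grip": 0},
  {"linear": [0,0,0],"twist": [0,0,0.2],"grip": 0},
  {"linear": [0,0,0],"twist": [0,0,0.3],"grip": 0},
  {"linear": [0,0,0],"twist": [0,0,0.4],"grip": 0},
  {"linear": [0,0,0],"twist": [0,0,0.5],"grip": 0},
  {"linear": [0,0,0],"twist": [0,0,0.6],"grip": 0},
  {"linear": [0,0,0],"twist": [0,0,0.7],"grip": 0},
  {"linear": [0,0,0],"twist": [0,0,0.78],"grip": 0},
  {"linear": [0,0,0],"twist": [0,0,0.83],"grip": 0},
  {"linear": [0,0,0],"twist": [0,0,0.83],"grip": 0},
])

```text
clock: 9.2
position: [0.6596, 0.1052, 0.2318]
tcp_rot: [1.9, 2.499, 0.001]
ft_force: [-0.2, -0.1, 4.2]
gripper_width: 0.0545
grasp_force: 63.6
```

```bash
python3 - <<'E'
from h import *
s=manip.observe(); print(s["joint_pos"],s["wrist_torque"],s["effort"],s["ft_force"],rel(np.r_[CAP,.229],ori(0)))
d=cams.read_camera("scene"); W=cloud(d); save("s4.png",cv2.resize(d["image"][150:310,240:460],None,fx=3.5,fy=3.5,interpolation=2))
E
```

```text
[ 4.80862088e-02  5.92955236e-01  4.39372057e-02  1.02005512e+00
 -9.62096342e-04  1.34804687e+00] [-0.1799058   0.02745064  0.02617924] [ 5.60059492e-01 -5.41730261e+01  2.40916443e+01 -3.20059690e-02
  2.45808139e-01  2.01841230e-01] [-0.23931744 -0.10730118  4.23662613] ([0.4, -1.5, 2.8], [0.001, 0.002, -1.093])
```

View pics/s4.png

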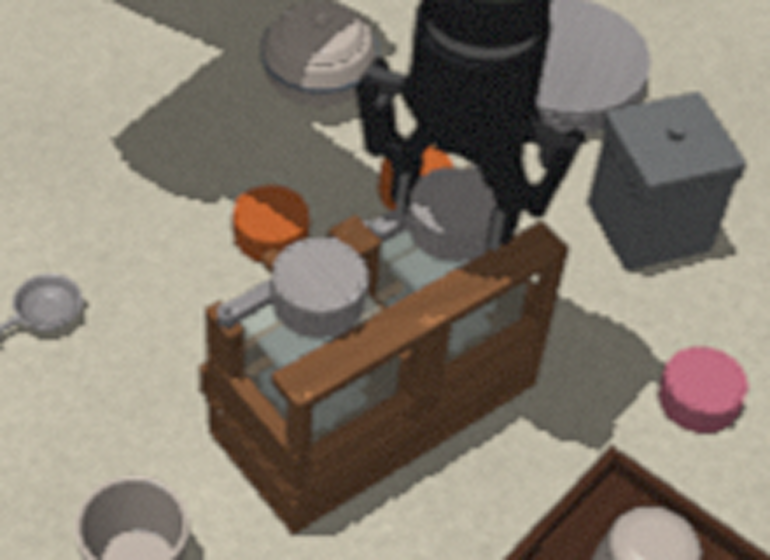

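The pads grip the cap at (455,210), the keeper is shut, and no resistance shows after 63°. I'll try a gentle lift.

Call:
drive_tool([
  {"linear": [0,0,-2],"twist": [0,0,0],"grip": 0},
  {"linear": [0,0,-4],"twist": [0,0,0],"grip": 0},
  {"linear": [0,0,-6],"twist": [0,0,0],"grip": 0},
  {"linear": [0,0,-6],"twist": [0,0,0],"grip": 0},
])

```text
clock: 9.65
position: [0.659, 0.1057, 0.2368]
tcp_rot: [-1.902, -2.5, 0.0]
ft_force: [0.4, -0.5, -0.7]
gripper_width: 0.0544
grasp_force: 63.2
```

Call:
drive_tool([
  {"linear": [0,0,-5],"twist": [0,0,0],"grip": 0},
  {"linear": [0,0,-10],"twist": [0,0,0],"grip": 0},
  {"linear": [0,0,-16],"twist": [0,0,0],"grip": 0},
  {"linear": [0,0,-22],"twist": [0,0,0],"grip": 0},
  {"linear": [0,0,-28],"twist": [0,0,0],"grip": 0},
  {"linear": [0,0,-36],"twist": [0,0,0],"grip": 0},
  {"linear": [0,0,-44],"twist": [0,0,0],"grip": 0},
  {"linear": [0,0,-52],"twist": [0,0,0],"grip": 0},
  {"linear": [0,0,-60],"twist": [0,0,0],"grip": 0},
  {"linear": [0,0,-67],"twist": [0,0,0],"grip": 0},
  {"linear": [0,0,-67],"twist": [0,0,0],"grip": 0},
  {"linear": [0,0,-67],"twist": [0,0,0],"grip": 0},
  {"linear": [0,0,-67],"twist": [0,0,0],"grip": 0},
])

```text
clock: 10.95
position: [0.6588, 0.1056, 0.3034]
tcp_rot: [-1.902, -2.5, 0.001]
ft_force: [-0.7, -0.3, 0.2]
gripper_width: 0.0547
grasp_force: 63.2
```

```bash
python3 - <<'E'
from h import *
s=manip.observe(); print(s["ft_force"],s["gripper_width"])
d=cams.read_camera("scene"); W=cloud(d); save("s5.png",cv2.resize(d["image"][130:310,240:460],None,fx=3.3,fy=3.3,interpolation=2))
for l in("cap","keeper"):
  for r in spotter.regions_of("scene",l)[:4]: print(l,r["p"],r["extent"],np.nanmedian(W[r["pixels"]],0))
E
```

```text
[-0.71935721 -0.28823023  0.23369012] 0.054661692687678134
cap 0.79 [443.1, 261.9, 27.1, 22.1] [0.81233197 0.20746673 0.02684026]
cap 0.77 [317.1, 216.2, 25.0, 23.4] [0.49197592 0.11548228 0.02729781]
cap 0.71 [358.9, 198.8, 23.3, 24.5] [0.5328535  0.22371299 0.02738789]
cap 0.61 [372.0, 188.1, 27.7, 24.0] [0.66007111 0.09602655 0.25536324]
keeper 0.43 [362.5, 211.9, 30.6, 16.0] [0.62339844 0.09868381 0.15286623]
```

View pics/s5.png

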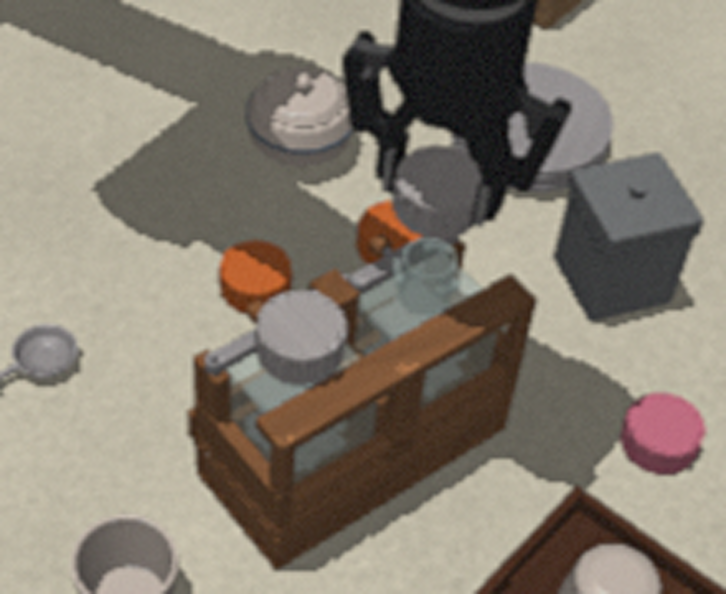

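The cap at (440,190) is held level above the open jar mouth at (430,260), its top about 0.255 m up, so its underside is about 50 mm above the mouth. The keeper is still shut, so I hand in.

```bash
python3 -c "
from cell import manip
print(manip.close_job())"
```

```text
the job is handed in; nothing more can be done
None
```

The job is handed in at about 11 s of the 54 s allowed, with the keeper shut in its catch and the cap twisted about 63° and held level about 5 cm above the jar's mouth; the hand-in returned no verdict.

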